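# Click-test the push-button tubs

## Robot

A 6-joint arm with a two-finger parallel gripper is mounted at the origin on the work surface. World frame = base frame: x ahead of the robot, y to its left, z up, the work surface at z = 0. Lengths are in m, angles in rad, forces in N, time in s.
With the tool pointing down it reaches from about 0.4 to 0.825 m from the base axis. Payload 7 kg.
Tool frame: the origin (TCP) lies at the very end of the fingers, on their centre line; the grasp point (between the pads) lies 19 mm behind it; z points along the fingers, y is the direction in which the jaws open and shut (so a half turn about z gives the same grasp; the last joint's range is limited). The gripper opens to 88 mm and grips with 3 to 60 N. Pads are 19 mm wide; open, the fingers measure 130 mm over their backs; the gripper's body (78 mm by 193 mm) begins 47 mm behind the grasp point.
Start: joints at [0.288, 0.359, 0.012, 0, -1.224, -0.288], TCP at [0.675, -0, 0.227] pointing down, gripper open.
Joint ranges: [-3.07, 3.07], [-1.43, 2.12], [-1.02, 1.25], [-3.03, 1.67], [-3.05, -0], [-3.03, 3.03]. Speed limits (rad/s): [2.39, 2.39, 3.01, 3.14, 3.14, 3.14].

## Interface

Orientations are given as [roll, pitch, yaw] about the fixed x, y, z axes, in that order (R = Rz(yaw) Ry(pitch) Rx(roll)).
In Python, from station import arm, optics, outline_of, spot_point gives the robot as it stands.
- The arm moves only by the shell command python3 -m crank 'ROWS' [FORCE]. ROWS is JSON, a list of rows, each a list of 3 entries, a list of its own where there are three numbers: the opening in per cent of the stroke, from 0 (shut) to 100 (fully open), then the shift along the tool's x, y, z in cm, then the turn, a rotation vector about the tool's x, y, z in rad. In form: [[jaw, [dx, dy, dz], [ax, ay, az]], ...]. A call has 1 to 12 rows; each row shifts and turns the commanded pose from where the row before left it, along the tool's axes as they then stand; what a row does not reach is not made up. A row lasts 1/10 s, in which the tool goes at most 50 mm and 8.59 degrees, less where a joint would pass 70% of its speed; a pose out of reach is approached as far as the arm can. A call is refused whole if a number of a shift passes 5 or a number of a turn 0.15, either way. A call with a gripper value outside its range is refused whole. The fingers move at their own pace and stop on an object; FORCE is the grip in N (left out, the last holds). Time passes only in rows, so rows that do not move let the fingers close. It gives the time, the measured TCP pose, the force and the opening at its end, in the units of the state.
- arm.get_state(): the state, without advancing time (a new reading comes with each control period).
- optics.grab_frame(name): name is "scene" or "side" or "wrist"; returns (picture, depth): 420x560x3 uint8, red, green, blue; 420x560 float32, m along the optical axis (not along the pixel's ray), 0 where there is no reading.
- optics.camera_model(name): a dict with "K" (3x3 intrinsics, pixels), "T" (4x4, takes a point from camera to world coordinates); the wrist camera has in their place "T_tool_cam" (4x4, takes a point from camera to tool coordinates, whose origin is the TCP and whose axes are the flange's). Camera axes: x right, y up, looking along -z (the intrinsics and any distortion apply to the point x, -y, -z); pixel columns grow to the right and rows downward; lengths in m; the calibration is good to about 2 mm. A picture is of the moment at which its call begins: read the wrist's pose just before it. camera_model takes no time and is no camera call.
- arm.job_done(): hands the job in, once; it reports no verdict.
Trained networks look in the newest picture that a camera, given by its name, has taken for a name from the list of things; names that differ only in an ending like _2 or _b are one class to them, and where a whole thing is asked for, a point or a joint stands for the part that bears it (a point fixed in the world has none). Each returns a list of dicts, best first, with "conf" (0 to 1); they miss things now and then, are a little off and sometimes report something else, mostly with a low value. They report only what shows in the picture. A call takes as long as a camera call. They do not tell look-alikes from the thing itself.
- outline_of(camera, name): "region" (420x560 bool, what is visible of it) and "uv" ([column, row] in pixels, amid what is visible of it).
- spot_point(camera, name): "uv" ([column, row] in pixels: a listed point, or the origin of a listed thing).
The state is a dict: "t": time; "q": joint angles; "qd": joint speeds; "joint_efforts": joint torques, N m; "eef_pos": TCP position; "ee_rot": TCP orientation; "force": force on the tool from outside, world axes, zero at the start; "moment": the same for the moment, N m; "width": finger opening in m.
Only numpy, scipy, OpenCV 4.12 (cv2) and the standard library are available. Lean on these libraries where they do the work, as an engineer would, in place of code of your own. Each camera call takes 0.05 s, during which the arm holds its last target. There are 200 camera calls.

## Task

Click the push button of each of the four food tubs fully down and let go: a sound one stays down. Leave every sound tub where it stands with its button down, and slide each tub whose button springs back up along the belt, without lifting or tipping it, into the taped set-aside bay, wholly within the outer edge of the tape. Leave everything else on the belt where it is.

Things in the scene. Friction and masses are not known exactly. Their poses are not given: they have to be found in the camera images.
- bay: set-aside bay: rectangle outlined with flat cream tape (15 mm wide, no height) on the belt; outer size 280 mm along its x, 165 mm along its y; origin at its centre on the belt. Two tubs fit in it one behind the other along its x.
- tub_a: round insulated food tub, navy body with white lid, 96 mm across, standing on the belt, about 0.4 kg; origin: centre of its underside, z up. Lid top 56 mm up (flat, 48 mm radius); in its middle a round white push button, 44 mm across, whose top is 70 mm up before it is clicked and 58 mm up when fully down. All four tubs look alike; any of them may be sound or faulty.
- button_a (a joint): travel of the push button of tub_a: 0 = up as found, 0.012 = fully down (m, straight down). A sound one goes down stiffly at about 5 N and stays as far down as it was pressed. A faulty one pushes back with up to 7 N and springs back up when let go, stopping about 2 to 3 mm below where it began.
- tub_b: round insulated food tub, navy body with white lid, 96 mm across, standing on the belt, about 0.4 kg; origin: centre of its underside, z up. Lid top 56 mm up (flat, 48 mm radius); in its middle a round white push button, 44 mm across, whose top is 70 mm up before it is clicked and 58 mm up when fully down. All four tubs look alike; any of them may be sound or faulty.
- button_b (a joint): travel of the push button of tub_b: 0 = up as found, 0.012 = fully down (m, straight down). A sound one goes down stiffly at about 5 N and stays as far down as it was pressed. A faulty one pushes back with up to 7 N and springs back up when let go, stopping about 2 to 3 mm below where it began.
- tub_c: round insulated food tub, navy body with white lid, 96 mm across, standing on the belt, about 0.4 kg; origin: centre of its underside, z up. Lid top 56 mm up (flat, 48 mm radius); in its middle a round white push button, 44 mm across, whose top is 70 mm up before it is clicked and 58 mm up when fully down. All four tubs look alike; any of them may be sound or faulty.
- button_c (a joint): travel of the push button of tub_c: 0 = up as found, 0.012 = fully down (m, straight down). A sound one goes down stiffly at about 5 N and stays as far down as it was pressed. A faulty one pushes back with up to 7 N and springs back up when let go, stopping about 2 to 3 mm below where it began.
- tub_d: round insulated food tub, navy body with white lid, 96 mm across, standing on the belt, about 0.4 kg; origin: centre of its underside, z up. Lid top 56 mm up (flat, 48 mm radius); in its middle a round white push button, 44 mm across, whose top is 70 mm up before it is clicked and 58 mm up when fully down. All four tubs look alike; any of them may be sound or faulty.
- button_d (a joint): travel of the push button of tub_d: 0 = up as found, 0.012 = fully down (m, straight down). A sound one goes down stiffly at about 5 N and stays as far down as it was pressed. A faulty one pushes back with up to 7 N and springs back up when let go, stopping about 2 to 3 mm below where it began.
- roll: small roll of paper tape lying flat, 52 mm across, 30 mm high, close to the bay; origin: centre of its underside
- jar: small closed jar, 48 mm across, 60 mm high, close to the bay; origin: centre of its underside
- marker: flat marker pen lying at the near right, 140 mm long along its x (from -70 to +70 mm), 18 mm wide, 15 mm high; origin at the middle of its underside
- icepack: hard pale cold pack lying flat beyond the bay, 90 mm along x, 160 mm along y, 25 mm high; origin: centre of its underside
- bigroll: large roll of packing tape lying flat, 100 mm across, 50 mm high, at the left; origin: centre of its underside
- cutter: box knife with grey handle lying flat, 150 mm along its x, 26 mm wide, 14 mm high, blade end 100 mm from the origin at +x, at the near left; origin: centre of its underside
- dispenser: slate-grey desk tape dispenser, 160 mm along its x, 60 mm wide, 90 mm high, at the right; origin: centre of its underside
- lid: loose white cool-box lid lying flat, 170 x 130 x 20 mm, at the left; origin: centre of its underside
There are look-alikes about, which are no part of the job. Leave any green or turquoise look-alike of the tub_b alone.

How it is judged:
At the end, for the whole second after the job is handed in: The two that latch: button down over 9.5 mm, within 30 mm of their start. The others: clicked (button 1.2 to 6 mm down), centre within 96 mm along x and 38 mm along y of the bay's centre (inside the tape's outer edge). All upright on the belt, at rest; other things within 30 mm of their start (((value of joint button_a above 0.0095 m and distance of tub_a from where it was at the start of the episode below 0.03 m) or (value of joint button_a between 0.0012 and 0.006 m and x of tub_a in the frame of bay between -0.096 and 0.096 m and y of tub_a in the frame of bay between -0.038 and 0.038 m)) and angle between each of tub_a, tub_b, tub_c, tub_d's own z axis and vertical below 0.1 rad and height (world z) of each of tub_a, tub_b, tub_c, tub_d below 0.006 m and linear speed of each of tub_a, tub_b, tub_c, tub_d below 0.02 m/s and ((value of joint button_b above 0.0095 m and distance of tub_b from where it was at the start of the episode below 0.03 m) or (value of joint button_b between 0.0012 and 0.006 m and x of tub_b in the frame of bay between -0.096 and 0.096 m and y of tub_b in the frame of bay between -0.038 and 0.038 m)) and ((value of joint button_c above 0.0095 m and distance of tub_c from where it was at the start of the episode below 0.03 m) or (value of joint button_c between 0.0012 and 0.006 m and x of tub_c in the frame of bay between -0.096 and 0.096 m and y of tub_c in the frame of bay between -0.038 and 0.038 m)) and ((value of joint button_d above 0.0095 m and distance of tub_d from where it was at the start of the episode below 0.03 m) or (value of joint button_d between 0.0012 and 0.006 m and x of tub_d in the frame of bay between -0.096 and 0.096 m and y of tub_d in the frame of bay between -0.038 and 0.038 m)) and (value of joint each of button_a, button_b above 0.0095 m or value of joint each of button_a, button_c above 0.0095 m or value of joint each of button_a, button_d above 0.0095 m or value of joint each of button_b, button_c above 0.0095 m or value of joint each of button_b, button_d above 0.0095 m or value of joint each of button_c, button_d above 0.0095 m) and distance of each of roll, jar, marker, icepack, bigroll, cutter, dispenser, lid from where it was at the start of the episode below 0.03 m); the robot touches nothing.
It fails at once if a tub is lifted off the belt or tipped over (height (world z) of any of tub_a, tub_b, tub_c, tub_d above 0.02 m or angle between any of tub_a, tub_b, tub_c, tub_d's own z axis and vertical above 0.4 rad).
It fails at once if another thing on the belt is shifted by more than 40 mm (distance of any of roll, jar, marker, icepack, bigroll, cutter, dispenser, lid from where it was at the start of the episode above 0.04 m).
It also fails if it takes over 72 s, if anything falls off the work surface, if the arm or the gripper's body presses on something with over 40 N, if the wrist force passes 120 N, or if a joint passes its speed limit or range.

## Working session

There is one attempt and no reset: what is moved stays moved. The work goes in short steps, Python scripts to look and compute and a shell command to move; the robot and the scene stay as the last step left them, time stands still between calls to the robot, and variables do not carry over. Pictures are saved under pics/ and viewed, on a budget of 10 in all, crops included, one or two more only if the job needs it, and the job is handed in when it is done.

```bash
mkdir -p pics; ls
cat > h.py <<'E'
import numpy as np, cv2
from station import arm, optics, outline_of, spot_point
from scipy.spatial.transform import Rotation as Ro
def tool():
    s=arm.get_state(); T=np.eye(4); T[:3,:3]=Ro.from_euler('xyz',s['ee_rot']).as_matrix(); T[:3,3]=s['eef_pos']; return T
def grab(n):
    m=optics.camera_model(n); T=m['T'] if 'T' in m else tool()@np.array(m['T_tool_cam'])
    p,d=optics.grab_frame(n); return p,d,np.array(m['K']),np.array(T),m
def cloud(d,K,T):
    v,u=np.indices(d.shape); z=d
    P=np.stack([(u-K[0,2])/K[0,0]*z,-(v-K[1,2])/K[1,1]*z,-z,np.ones_like(z)],-1)
    return (P@T.T)[...,:3]
E
python3 - <<'E'
from h import *
p,d,K,T,m=grab('scene'); print(m.keys(),K,T,arm.get_state())
np.savez('s0.npz',p=p,d=d,K=K,T=T)
X=cloud(d,K,T)
cv2.imwrite('pics/s0.png',cv2.resize(p[...,::-1],(800,600)))
for n in ['tub_a','bay','roll','jar','marker','icepack','bigroll','cutter','dispenser','lid']:
    for o in outline_of('scene',n)[:7]:
        r=o['region']&(d>0); c=X[r]; print(n,round(o['conf'],2),np.round(o['uv']),r.sum(),'med',np.round(np.median(c,0),3),'min',np.round(np.percentile(c,2,axis=0),3),'max',np.round(np.percentile(c,98,axis=0),3))
E
```

```text
pics
dict_keys(['K', 'T']) [[484.13114217   0.         278.20421945]
 [  0.         484.13114217 208.8036184 ]
 [  0.           0.           1.        ]] [[-7.85325795e-01 -4.64261893e-01  4.09541562e-01  1.04226494e+00]
 [ 6.19082528e-01 -5.88429367e-01  5.20084324e-01  7.14142124e-01]
 [-4.69051167e-04  6.61975660e-01  7.49525186e-01  1.10461602e+00]
 [ 0.00000000e+00  0.00000000e+00  0.00000000e+00  1.00000000e+00]] {'t': 0.05, 'q': array([ 2.88122394e-01,  3.59387514e-01,  1.10980073e-02, -3.55921145e-04,
       -1.22409819e+00, -2.88078144e-01]), 'qd': array([-0.00098303, -0.00150332,  0.00168037,  0.00010914, -0.00161106,
        0.00111198]), 'joint_efforts': array([-5.66391882e-04, -5.84668279e+01,  2.94057959e+01,  7.02602729e+00,
        1.02937481e-02, -4.61257775e-05]), 'eef_pos': array([ 6.74528846e-01, -4.55875717e-06,  2.25638276e-01]), 'ee_rot': array([ 3.13997179e+00, -1.31365221e-04, -1.57087318e+00]), 'force': array([0.73138779, 0.3109655 , 1.17872209]), 'moment': array([-0.02562401, -0.00560814, -0.03675855]), 'width': 0.08758040158116889}
tub_a 0.87 [306. 294.] 1
[... 911 characters left out ...]
 141.] 173 med [ 0.331 -0.342  0.013] min [ 0.269 -0.362  0.004] max [ 0.391 -0.326  0.021]
bigroll 0.82 [345. 360.] 1204 med [0.648 0.442 0.047] min [0.602 0.396 0.003] max [0.695 0.489 0.054]
cutter 0.87 [417. 290.] 513 med [0.332 0.404 0.015] min [0.256 0.361 0.006] max [0.401 0.442 0.021]
cutter 0.56 [304. 294.] 1300 med [0.598 0.253 0.057] min [0.546 0.201 0.013] max [0.634 0.289 0.074]
dispenser 0.45 [183. 136.] 58 med [ 0.512 -0.504  0.02 ] min [ 0.496 -0.526  0.008] max [ 0.523 -0.487  0.026]
lid 0.57 [446. 339.] 3560 med [0.388 0.548 0.02 ] min [0.299 0.47  0.011] max [0.471 0.621 0.025]
lid 0.3 [303. 295.] 1286 med [0.599 0.253 0.057] min [0.548 0.2   0.012] max [0.634 0.289 0.074]
```

View pics/s0.png

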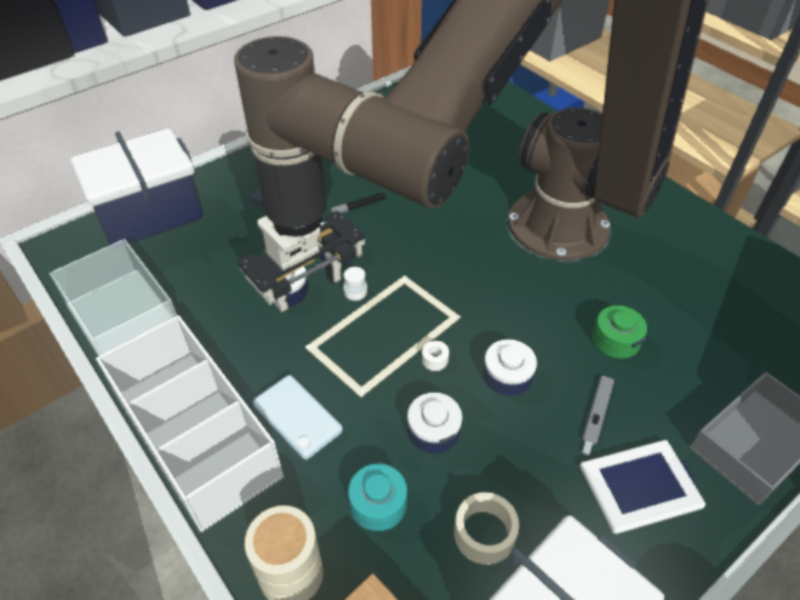

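Run:
```python
from h import *
p,d,K,T,m=grab('wrist'); a=p
p2,d2,K2,T2,m2=grab('side'); print(K2,T2)
np.savez('s1.npz',p=p2,d=d2,K=K2,T=T2)
np.savez('w1.npz',p=p,d=d,K=K,T=T)
cv2.imwrite('pics/ws.png',np.hstack([cv2.resize(x,(400,300)) for x in (p[...,::-1],p2[...,::-1])]))
X=cloud(d2,K2,T2)
for n in ['tub_a','bay','roll','jar','dispenser','icepack','marker']:
    for o in outline_of('side',n)[:7]:
        r=o['region']&(d2>0); c=X[r]; print(n,round(o['conf'],2),np.round(o['uv']),r.sum(),'med',np.round(np.median(c,0),3),'min',np.round(np.percentile(c,2,axis=0),3),'max',np.round(np.percentile(c,98,axis=0),3))
```

```text
[[434.51143942   0.         285.58056556]
 [  0.         434.51143942 217.96869279]
 [  0.           0.           1.        ]] [[-0.83324124  0.28705214 -0.47255698 -0.17416643]
 [-0.5527976  -0.44970519  0.70155545  0.9272857 ]
 [-0.01112834  0.8457933   0.53339464  0.77398721]
 [ 0.          0.          0.          1.        ]]
tub_a 0.89 [254. 278.] 1162 med [0.381 0.256 0.056] min [0.35  0.199 0.009] max [0.434 0.285 0.073]
tub_a 0.88 [317. 324.] 1717 med [0.154 0.329 0.056] min [0.118 0.265 0.003] max [0.207 0.359 0.072]
tub_a 0.82 [146. 246.] 993 med [0.731 0.308 0.055] min [0.704 0.252 0.002] max [0.791 0.339 0.073]
tub_a 0.73 [321. 196.] 643 med [ 0.443 -0.224  0.051] min [ 0.411 -0.282  0.004] max [ 0.496 -0.2    0.073]
tub_a 0.57 [279. 184.] 581 med [ 0.599 -0.193  0.052] min [ 0.567 -0.252  0.008] max [ 0.657 -0.166  0.073]
tub_a 0.56 [200. 253.] 1009 med [0.569 0.26  0.056] min [0.54  0.204 0.009] max [0.625 0.29  0.073]
bay 0.95 [282. 247.] 281 med [0.414 0.035 0.003] min [ 0.375 -0.085 -0.001] max [0.653 0.089 0.006]
bay 0.69 [279. 178.] 87 med [ 0.609 -0.208  0.071] min [ 0.593 -0.232  0.059] max [ 0.631 -0.193  0.075]
roll 0.55 [254. 246.] 275 med [0.475 0.131 0.026] min [0.456 0.101 0.002] max [0.505 0.148 0.035]
roll 0.23 [321. 187.] 102 med [ 0.455 -0.242  0.07 ] min [ 0.437 -0.269  0.057] max [ 0.485 -0.226  0.075]
jar 0.62 [291. 204.] 262 med [ 0.492 -0.105  0.041] min [ 0.477 -0.136  0.006] max [ 0.517 -0.095  0.064]
jar 0.47 [178. 363.] 4196 med [0.366 0.554 0.02 ] min [0.289 0.475 0.007] max [0.463 0.625 0.024]
dispenser 0.71 [355. 167.] 763 med [ 0.445 -0.505  0.042] min [ 0.377 -0.574  0.003] max [ 0.498 -0.466  0.09 ]
icepack 0.72 [197. 215.] 850 med [0.755 0.084 0.026] min [ 0.719 -0.004  0.009] max [0.805 0.148 0.031]
marker 0.75 [368. 201.] 178 med [ 0.331 -0.342  0.013] min [ 0.263 -0.381  0.002] max [ 0.394 -0.324  0.019]
```

View pics/ws.png

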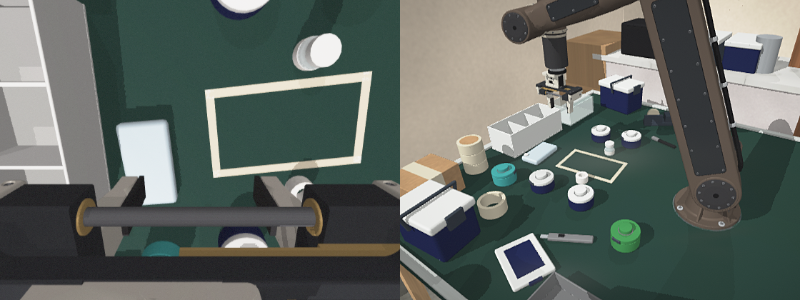

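The pictures show four navy tubs. In the scene view two are at about (434,420) and (510,366), with one more behind the gripper at (292,285). The side view (right half of the paired picture) has all four, at (541,180), (580,195), (600,131) and (631,136). The look-alikes are turquoise at (378,495) and green at (620,330), and I leave those alone. Next I fit the tub centres and the bay.

```bash
cat > fit.py <<'E'
from h import *
from scipy.optimize import least_squares
def btn(P,c):  # centre of lid top + button from points
    q=P[(np.hypot(P[:,0]-c[0],P[:,1]-c[1])<.06)]
    L=q[(q[:,2]>.048)&(q[:,2]<.062)]; B=q[q[:,2]>.066]
    h=lambda A: cv2.minEnclosingCircle((A[:,:2]*1000).astype(np.float32)) if len(A)>5 else None
    return h(L),h(B),len(L),len(B)
E
python3 - <<'E'
from fit import *
Z={k:np.load(k+'.npz') for k in('s0','s1','w1')}
C={'P':(.59,.247),'Q':(.402,.242),'R':(.454,-.24),'S':(.611,-.209)}
for k,z in Z.items():
    P=cloud(z['d'],z['K'],z['T']); g=z['d']>0; V=P[g]; col=z['p'][g].astype(int)
    for n,c in C.items(): print(k,n,btn(V,c), np.median(V[(np.hypot(V[:,0]-c[0],V[:,1]-c[1])<.02)],0) if (np.hypot(V[:,0]-c[0],V[:,1]-c[1])<.02).any() else None)
    t=(abs(V[:,2])<.012)&(col.min(1)>130)&(V[:,0]>.34)&(V[:,0]<.69)&(abs(V[:,1])<.11)
    # also belt plane
    b=(abs(V[:,2])<.02)&(V[:,0]>.4)&(V[:,0]<.65)&(abs(V[:,1])<.06)
    A=V[t]
    lab=np.zeros(g.shape,np.uint8); m=np.zeros(g.shape,bool); m[g]=t; n_,l,st,_=cv2.connectedComponentsWithStats(m.astype(np.uint8)); i=1+np.argmax(st[1:,4]); A=P[l==i]
    print(k,len(A),cv2.minAreaRect((A[:,:2]*1000).astype(np.float32)),'beltz',np.median(V[b][:,2]))
E
```

```text
s0 P (((587.156005859375, 243.6641082763672), 50.3731575012207), ((595.5628662109375, 235.26681518554688), 58.248722076416016), 804, 2961) [0.5934872  0.24759565 0.60278538]
s0 Q (((396.8046875, 236.2909698486328), 50.74618911743164), ((397.2699890136719, 237.9844207763672), 23.299367904663086), 664, 182) [0.40487252 0.24450374 0.07012687]
s0 R (((479.4358215332031, -268.9496765136719), 39.398040771484375), None, 8, 0) None
s0 S (((596.2127685546875, -187.8585968017578), 31.44869613647461), ((609.825927734375, -195.26268005371094), 5.657782554626465), 92, 7) [ 0.6065187  -0.1971557   0.05978605]
s0 1343 ((517.3143310546875, 5.72314453125), (285.6449279785156, 178.41932678222656), 5.668905258178711) beltz 0.0017309925109274538
s1 P (((588.3377075195312, 243.63890075683594), 51.10832595825195), ((595.2802124023438, 234.36309814453125), 57.61054229736328), 474, 2309) [0.58988329 0.24648668 0.60396895]
s1 Q (((395.4515686035156, 237.8845672607422), 50.81904602050781), ((395.47705078125, 238.0023193359375), 22.72785758972168), 582, 154) [0.4000689  0.24649835 0.07103745]
s1 R (((457.81329345703125, -246.1158447265625), 50.568824768066406), ((456.1835021972656, -247.45416259765625), 24.508668899536133), 262, 72) [ 0.45203    -0.2341358   0.06782237]
s1 S (((613.6367797851562, -214.21334838867188), 50.6562385559082), ((614.645263671875, -216.3855743408203), 23.70293617248535), 236, 66) [ 0.60846874 -0.20595802  0.06930326]
s1 765 ((517.4512939453125, 1.81854248046875), (283.5982971191406, 173.38316345214844), 6.28110408782959) beltz 0.0021719596991754964
w1 P (((589.0696411132812, 219.51766967773438), 42.27497482299805), None, 815, 0) None
w1 Q (None, None, 0, 0) None
w1 R (None, None, 0, 0) None
w1 S (((615.91748046875, -181.84619140625), 33.19435119628906), None, 891, 0) None
w1 7773 ((517.2739868164062, 2.152740478515625), (281.4769592285156, 166.3680419921875), 6.252486228942871) beltz -0.0002448722328389774
```

Four navy tubs are located: P(.588,.243), Q(.396,.2375), R(.457,-.247) and S(.614,-.2155). The bay centre is (.517,.002), turned about +6.2°. I take a close crop to check these choices, then make the first press.

```bash
python3 - <<'E'
from h import *
z=np.load('s1.npz'); p=z['p'].copy(); Ti=np.linalg.inv(z['T'])
for n,c in {'P':(.588,.243),'Q':(.396,.2375),'R':(.457,-.247),'S':(.614,-.2155),'bay':(.517,.002,0)}.items():
    q=Ti@np.array([c[0],c[1],.07 if len(c)<3 else 0,1]); uv=[int(z['K'][0,0]*q[0]/-q[2]+z['K'][0,2]),int(-z['K'][1,1]*q[1]/-q[2]+z['K'][1,2])]
    cv2.circle(p,uv,1,(255,0,0),-1); print(n,uv)
cv2.imwrite('pics/crop.png',cv2.resize(p[150:310,150:380,::-1],(800,556)))
E
python3 -m crank '[[0,[-3.47,1.24,1.5],[0,0,0]],[0,[-3.47,1.24,1.5],[0,0,0]],[0,[-3.47,1.24,1.5],[0,0,0]],[0,[-3.47,1.24,1.5],[0,0,0]],[0,[-3.47,1.24,1.5],[0,0,0]],[0,[-3.47,1.24,1.5],[0,0,0]],[0,[-3.47,1.24,1.5],[0,0,0]],[0,[0,0,0],[0,0,0]],[0,[0,0,0],[0,0,0]]]'
```

```text
P [196, 242]
Q [252, 264]
R [323, 184]
S [280, 177]
bay [268, 230]
t: 1.9
eef_pos: [0.5878, 0.2436, 0.1212]
ee_rot: [3.141, -0.001, -1.569]
force: [-0.1, -0.2, 0.2]
width: 0.0215
```

View pics/crop.png

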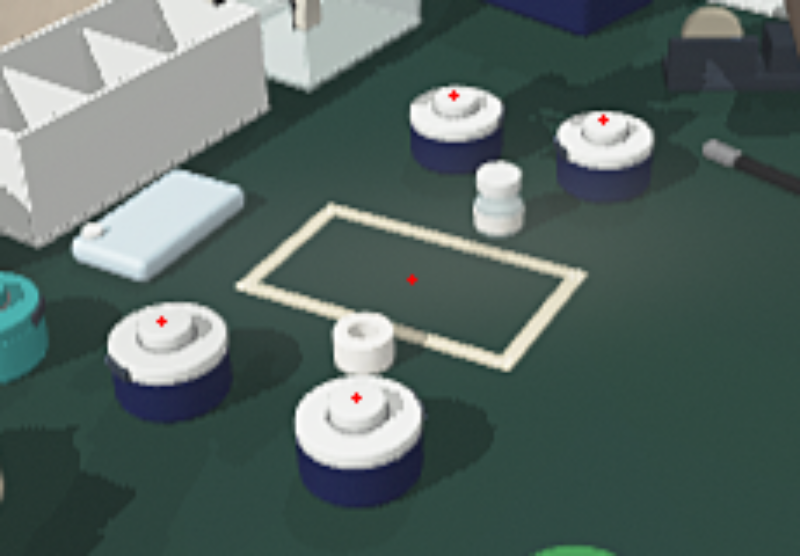

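The crop shows four navy tubs with my marks on their buttons, clear of the roll and jar. I press P.

```bash
python3 -m crank '[[0,[0,0,3],[0,0,0]],[0,[0,0,1.5],[0,0,0]],[0,[0,0,0.5],[0,0,0]],[0,[0,0,0.3],[0,0,0]],[0,[0,0,0.3],[0,0,0]],[0,[0,0,0.3],[0,0,0]],[0,[0,0,0.3],[0,0,0]],[0,[0,0,0.1],[0,0,0]],[0,[0,0,0.1],[0,0,0]],[0,[0,0,0],[0,0,0]],[0,[0,0,0],[0,0,0]]]'
```

```text
t: 3.0
eef_pos: [0.5889, 0.2427, 0.0584]
ee_rot: [-3.14, 0.0, -1.571]
force: [0.4, -5.0, 5.3]
width: 0.0005
```

```bash
python3 -m crank '[[0,[0,0,0.1],[0,0,0]],[0,[0,0,0.1],[0,0,0]],[0,[0,0,0],[0,0,0]]]'
```

```text
t: 3.3
eef_pos: [0.589, 0.2427, 0.0582]
ee_rot: [-3.139, 0.0, -1.57]
force: [-4.7, -5.0, 17.8]
width: 0.0005
```

```bash
python3 -m crank '[[0,[0,0,-1],[0,0,0]],[0,[0,0,-2.5],[0,0,0]],[0,[0,0,-2.5],[0,0,0]],[0,[0.09,3.2,0],[0,0,0]],[0,[0.09,3.2,0],[0,0,0]],[0,[0.09,3.2,0],[0,0,0]],[0,[0.09,3.2,0],[0,0,0]],[0,[0.09,3.2,0],[0,0,0]],[0,[0.09,3.2,0],[0,0,0]],[0,[0,0,0],[0,0,0]],[0,[0,0,0],[0,0,0]]]'
python3 - <<'E'
from h import *
p,d,K,T,m=grab('side'); np.savez('s2.npz',p=p,d=d,K=K,T=T); V=cloud(d,K,T)[d>0]
a=np.load('s1.npz'); V0=cloud(a['d'],a['K'],a['T'])[a['d']>0]
for n,c in {'P':(.588,.243),'Q':(.396,.2375),'R':(.457,-.247),'S':(.614,-.2155)}.items():
    f=lambda V:np.median(V[(np.hypot(V[:,0]-c[0],V[:,1]-c[1])<.015)&(V[:,2]<.09),2]); print(n,f(V0),f(V))
E
```

```text
t: 4.4
eef_pos: [0.396, 0.2384, 0.1162]
ee_rot: [-3.141, 0.002, -1.569]
force: [0.5, 0.1, 0.0]
width: 0.0004
P 0.07187431163430669 0.06879308260780875
Q 0.07170839803760387 0.07179654881043451
R 0.07177550746703398 0.07183684907126642
S 0.07267745162063621 0.07207447492895969
```

P sprang back by about 3 mm, so it is faulty. I press Q next.

```bash
python3 -m crank '[[0,[0,0,2.8],[0,0,0]],[0,[0,0,1.3],[0,0,0]],[0,[0,0,0.4],[0,0,0]],[0,[0,0,0.3],[0,0,0]],[0,[0,0,0.3],[0,0,0]],[0,[0,0,0.3],[0,0,0]],[0,[0,0,0.3],[0,0,0]],[0,[0,0,0.2],[0,0,0]],[0,[0,0,0.1],[0,0,0]],[0,[0,0,0],[0,0,0]],[0,[0,0,0],[0,0,0]]]'
```

```text
t: 5.55
eef_pos: [0.3967, 0.2375, 0.058]
ee_rot: [-3.14, 0.0, -1.57]
force: [-8.1, -7.2, 31.5]
width: 0.0004
```

```bash
python3 -m crank '[[0,[0,0,-1],[0,0,0]],[0,[0,0,-2.5],[0,0,0]],[0,[0,0,-2.5],[0,0,0]],[0,[3.7,-0.47,0],[0,0,0]],[0,[3.7,-0.47,0],[0,0,0]],[0,[3.7,-0.47,0],[0,0,0]],[0,[3.7,-0.47,0],[0,0,0]],[0,[3.7,-0.47,0],[0,0,0]],[0,[3.7,-0.47,0],[0,0,0]],[0,[3.7,-0.47,0],[0,0,0]],[0,[3.7,-0.47,0],[0,0,0]],[0,[3.7,-0.47,0],[0,0,0]]]'
python3 -m crank '[[0,[3.7,-0.47,0],[0,0,0]],[0,[3.7,-0.47,0],[0,0,0]],[0,[3.7,-0.47,0],[0,0,0]],[0,[3.7,-0.47,0],[0,0,0]],[0,[0,0,0],[0,0,0]],[0,[0,0,0],[0,0,0]]]'
```

```text
t: 6.75
eef_pos: [0.4393, -0.0968, 0.1161]
ee_rot: [-3.139, 0.001, -1.571]
force: [0.3, 1.0, 0.1]
width: 0.0004
t: 7.35
eef_pos: [0.4574, -0.2442, 0.1154]
ee_rot: [-3.141, 0.0, -1.573]
force: [-1.2, 0.1, 0.3]
width: 0.0005
```

```bash
python3 -m crank '[[0,[0.2,0,2.8],[0,0,0]],[0,[0,0,1.3],[0,0,0]],[0,[0,0,0.4],[0,0,0]],[0,[0,0,0.3],[0,0,0]],[0,[0,0,0.3],[0,0,0]],[0,[0,0,0.3],[0,0,0]],[0,[0,0,0.3],[0,0,0]],[0,[0,0,0.2],[0,0,0]],[0,[0,0,0.1],[0,0,0]],[0,[0,0,0],[0,0,0]],[0,[0,0,0],[0,0,0]]]'
```

```text
t: 8.45
eef_pos: [0.4578, -0.2454, 0.058]
ee_rot: [-3.14, -0.001, -1.57]
force: [-10.1, 9.9, 29.3]
width: 0.0006
```

```bash
python3 -m crank '[[0,[0,0,-1],[0,0,0]],[0,[0,0,-2.5],[0,0,0]],[0,[0,0,-2.5],[0,0,0]],[0,[-0.6,-3.14,0],[0,0,0]],[0,[-0.6,-3.14,0],[0,0,0]],[0,[-0.6,-3.14,0],[0,0,0]],[0,[-0.6,-3.14,0],[0,0,0]],[0,[-0.6,-3.14,0],[0,0,0]],[0,[0,0,0],[0,0,0]],[0,[0,0,0],[0,0,0]]]'
python3 -m crank '[[0,[0,0,2.8],[0,0,0]],[0,[0,0,1.3],[0,0,0]],[0,[0,0,0.4],[0,0,0]],[0,[0,0,0.3],[0,0,0]],[0,[0,0,0.3],[0,0,0]],[0,[0,0,0.3],[0,0,0]],[0,[0,0,0.3],[0,0,0]],[0,[0,0,0.2],[0,0,0]],[0,[0,0,0.1],[0,0,0]],[0,[0,0,0],[0,0,0]],[0,[0,0,0],[0,0,0]]]'
```

```text
t: 9.45
eef_pos: [0.6147, -0.2154, 0.1148]
ee_rot: [3.141, 0.0, -1.571]
force: [-1.3, -0.1, 0.9]
width: 0.0006
t: 10.55
eef_pos: [0.6144, -0.2159, 0.0581]
ee_rot: [-3.141, -0.001, -1.57]
force: [-10.0, 2.1, 20.2]
width: 0.0004
```

```bash
python3 -m crank '[[50,[0,0,-1],[0,0,0]],[50,[0,0,-4],[0,0,0]],[50,[-1,0,-4],[0,0,0]],[50,[-3,0,-3],[0,0,0]],[50,[0,0,0],[0,0,0]],[50,[0,0,0],[0,0,0]]]'
cat > chk.py <<'E'
from fit import *
p,d,K,T,m=grab('side'); V=cloud(d,K,T)[d>0]; cv2.imwrite('pics/side_last.png',cv2.resize(p[100:330,100:400,::-1],(800,613)))
p2,d2,K2,T2,_=grab('scene'); V2=cloud(d2,K2,T2)[d2>0]; cv2.imwrite('pics/scene_last.png',cv2.resize(p2[...,::-1],(800,600)))
from sys import argv
C={'P':(.588,.243),'Q':(.396,.2375),'R':(.457,-.247),'S':(.614,-.2155)}
for a in argv[1:]: C[a[0]]=tuple(map(float,a[2:].split(',')))
for n,c in C.items():
  for k,W in(('side',V),('scene',V2)):
    W=W[W[:,2]<.09]; r=np.hypot(W[:,0]-c[0],W[:,1]-c[1]); h=btn(W,c); print(k,n,'btn z',np.median(W[r<.015,2]),'lid',np.median(W[(r>.028)&(r<.04)&(W[:,2]>.045),2]),h[0],h[2])
E
python3 chk.py
```

```text
t: 11.15
eef_pos: [0.6154, -0.1747, 0.1766]
ee_rot: [-3.138, 0.0, -1.57]
force: [-0.1, -0.1, -1.5]
width: 0.041
side P btn z 0.06896089233616232 lid 0.05806968133574142 ((588.1114501953125, 243.5719451904297), 50.843048095703125) 495
scene P btn z 0.06844772028485657 lid 0.057406208560283445 ((587.0206909179688, 244.96669006347656), 50.14726638793945) 816
side Q btn z 0.0687187002500883 lid 0.05765146787926256 ((395.6170959472656, 237.49595642089844), 50.26331329345703) 597
scene Q btn z 0.06875576329414745 lid 0.05714679792149613 ((396.00274658203125, 236.29934692382812), 51.0540657043457) 674
side R btn z 0.06013453101978439 lid 0.057997884907094344 ((458.1109619140625, -245.62940979003906), 49.4880256652832) 345
scene R btn z 0.06026288831497062 lid 0.05795327510984216 ((461.3026428222656, -247.13397216796875), 52.878963470458984) 522
side S btn z 0.05995790727061212 lid 0.058216182580897446 ((614.0827026367188, -216.28990173339844), 51.02496337890625) 311
scene S btn z 0.05946329249285354 lid 0.05782179096160034 ((612.4705200195312, -216.37950134277344), 52.5247917175293) 617
```

P and Q are faulty, with buttons about 11 mm above the lid. R and S stayed down, about 2 mm above it. I push P with the part-open fingers acting as a cradle, starting from its +y side.

```bash
python3 -m crank '[[57,[-3.5,0.19,0.2],[0,0,0]],[57,[-3.5,0.19,0.2],[0,0,0]],[57,[-3.5,0.19,0.2],[0,0,0]],[57,[-3.5,0.19,0.2],[0,0,0]],[57,[-3.5,0.19,0.2],[0,0,0]],[57,[-3.5,0.19,0.2],[0,0,0]],[57,[-3.5,0.19,0.2],[0,0,0]],[57,[-3.5,0.19,0.2],[0,0,0]],[57,[-3.5,0.19,0.2],[0,0,0]],[57,[-3.5,0.19,0.2],[0,0,0]],[57,[-3.5,0.19,0.2],[0,0,0]],[57,[-3.5,0.19,0.2],[0,0,0]]]'
python3 -m crank '[[57,[-3.5,0.19,0.2],[0,0,0]],[57,[-3.5,0.19,0.2],[0,0,0]],[57,[-0.3,0,0],[0,0,0]],[57,[0,0,0],[0,0,0]]]'
```

```text
t: 12.45
eef_pos: [0.5911, 0.2451, 0.1498]
ee_rot: [3.14, -0.001, -1.572]
force: [0.6, -0.6, -0.3]
width: 0.0499
t: 12.85
eef_pos: [0.5873, 0.3176, 0.1456]
ee_rot: [3.139, -0.002, -1.57]
force: [0.5, -1.0, 0.1]
width: 0.05
```

```bash
python3 -m crank '[[57,[0,0,4],[0,0,0]],[57,[0,0,4],[0,0,0]],[57,[0,0,3],[0,0,0]],[57,[0,0,1.5],[0,0,0]],[57,[0,0,0],[0,0,0]],[57,[0,0,0],[0,0,0]]]'
```

```text
t: 13.45
eef_pos: [0.5886, 0.3172, 0.0235]
ee_rot: [-3.141, 0.0, -1.571]
force: [0.1, -0.1, 0.6]
width: 0.05
```

```bash
python3 -m crank '[[57,[1,0.03,0],[0,0,0]],[57,[1,0.03,0],[0,0,0]],[57,[1.2,0.03,0],[0,0,0]],[57,[1.2,0.03,0],[0,0,0]],[57,[1.2,0.03,0],[0,0,0]],[57,[1.2,0.03,0],[0,0,0]],[57,[1.2,0.03,0],[0,0,0]],[57,[1.2,0.03,0],[0,0,0]],[57,[1.2,0.03,0],[0,0,0]],[57,[1.2,0.03,0],[0,0,0]],[57,[0.6,0,0],[0,0,0]],[57,[0,0,0],[0,0,0]]]'
python3 - <<'E'
from fit import *
p,d,K,T,m=grab('side'); V=cloud(d,K,T)[d>0]; s=arm.get_state()['eef_pos']; print(btn(V,(s[0],s[1]-.05)))
E
```

```text
t: 14.65
eef_pos: [0.5853, 0.1947, 0.0234]
ee_rot: [-3.14, 0.001, -1.571]
force: [1.9, 1.7, 1.6]
width: 0.0498
(((586.30615234375, 152.8700714111328), 51.35496139526367), ((579.2562866210938, 176.37306213378906), 46.65261459350586), 51, 508)
```

```bash
python3 -m crank '[[57,[0.8,0.03,0],[0,0,0]],[57,[1.2,0.03,0],[0,0,0]],[57,[1.2,0.03,0],[0,0,0]],[57,[1.2,0.03,0],[0,0,0]],[57,[1.2,0.03,0],[0,0,0]],[57,[1.2,0.03,0],[0,0,0]],[57,[1.2,0.03,0],[0,0,0]],[57,[1.2,0.03,0],[0,0,0]],[57,[1.2,0.03,0],[0,0,0]],[57,[1.2,0.03,0],[0,0,0]],[57,[1,0,0],[0,0,0]],[57,[0.6,0,0],[0,0,0]]]'
python3 -m crank '[[57,[0,0,0],[0,0,0]],[57,[-1.5,0,0],[0,0,0]],[57,[-3,0,0],[0,0,0]],[57,[-1,0,-4],[0,0,0]],[57,[0,0,-4],[0,0,0]],[57,[0,0,-4],[0,0,0]],[57,[-4,0,0],[0,0,0]],[57,[0,0,0],[0,0,0]]]'
python3 chk.py P=.581,.01
```

```text
t: 15.9
eef_pos: [0.5819, 0.0636, 0.0228]
ee_rot: [-3.141, 0.001, -1.571]
force: [-0.3, 7.0, 4.2]
width: 0.0498
t: 16.7
eef_pos: [0.5818, 0.162, 0.1436]
ee_rot: [-3.14, 0.001, -1.569]
force: [0.2, -0.9, -0.2]
width: 0.0501
side P btn z 0.06942370484320814 lid 0.05838907490469103 ((582.297119140625, 15.701017379760742), 51.18843078613281) 350
scene P btn z nan lid 0.0579325438431586 ((581.3191528320312, 15.606267929077148), 50.309776306152344) 332
side Q btn z 0.0688000879469588 lid 0.05788752681231746 ((395.59442138671875, 236.4330291748047), 50.29088592529297) 599
scene Q btn z 0.06886964244297578 lid 0.057739187858691365 ((396.68560791015625, 236.41424560546875), 50.986900329589844) 681
side R btn z 0.060214312918069224 lid 0.05819719435972959 ((459.6095886230469, -244.8486785888672), 51.23212814331055) 338
scene R btn z 0.060403685278847985 lid 0.057886239511736215 ((455.07269287109375, -246.11343383789062), 53.4093017578125) 517
side S btn z 0.05978841503293214 lid 0.058385749241985696 ((612.84375, -213.13584899902344), 50.9967041015625) 312
scene S btn z 0.059895650937958234 lid 0.05763659228362772 ((614.728759765625, -214.34521484375), 50.933250427246094) 617
  return _methods._mean(a, axis=axis, dtype=dtype,
  ret = ret.dtype.type(ret / rcount)
```

P sits in the bay, about (+66, +6) mm in the bay frame. Q is next, and I go round behind it.

```bash
python3 -m crank '[[57,[-2.5,3.1,0],[0,0,0]],[57,[-2.5,3.1,0],[0,0,0]],[57,[-2.5,3.1,0],[0,0,0]],[57,[-2.5,3.1,0],[0,0,0]],[57,[-2.5,3.1,0],[0,0,0]],[57,[-2.5,3.1,0],[0,0,0]],[57,[0,0,0],[0,0,0]],[57,[0,0,4],[0,0,0]],[57,[0,0,4],[0,0,0]],[57,[0,0,3],[0,0,0]],[57,[0,0,1.1],[0,0,0]],[57,[0,0,0],[0,0,0]]]'
```

```text
t: 18.0
eef_pos: [0.3951, 0.3068, 0.0199]
ee_rot: [3.139, -0.004, -1.571]
force: [-0.5, 0.1, 1.5]
width: 0.05
```

```bash
python3 -m crank '[[57,[1,0,0],[0,0,0]],[57,[1,0,0],[0,0,0]],[57,[1.2,0,0],[0,0,0]],[57,[1.2,0,0],[0,0,0]],[57,[1.2,0,0],[0,0,0]],[57,[1.2,0,0],[0,0,0]],[57,[1.2,0,0],[0,0,0]],[57,[1.2,0,0],[0,0,0]],[57,[1.2,0,0],[0,0,0]],[57,[1.2,0,0],[0,0,0]],[57,[1.2,0,0],[0,0,0]],[57,[1.2,0,0],[0,0,0]]]'
python3 -m crank '[[57,[1.2,0,0],[0,0,0]],[57,[1.2,0,0],[0,0,0]],[57,[1,0,0],[0,0,0]],[57,[0.5,0,0],[0,0,0]],[57,[0,0,0],[0,0,0]]]'
python3 chk.py P=.581,.0155 Q=.395,.08 2>&1 | grep -E '[PQ]'
```

```text
t: 19.2
eef_pos: [0.397, 0.1692, 0.0227]
ee_rot: [-3.138, 0.003, -1.57]
force: [0.4, 5.9, 4.0]
width: 0.0499
t: 19.7
eef_pos: [0.3964, 0.1293, 0.0223]
ee_rot: [-3.14, 0.001, -1.571]
force: [2.1, 1.6, 2.0]
width: 0.0497
side P btn z 0.06899851905490795 lid 0.05824639439653395 ((587.225341796875, 15.142940521240234), 49.46674346923828) 151
scene P btn z 0.06920260307183757 lid 0.057651164716210346 ((579.3344116210938, 14.729942321777344), 50.77239990234375) 615
side Q btn z nan lid 0.057465559719075465 ((393.43792724609375, 92.19766998291016), 49.65601348876953) 98
scene Q btn z nan lid 0.05789502318140527 ((391.20050048828125, 82.90673065185547), 53.81378936767578) 82
```

View pics/scene_last.png

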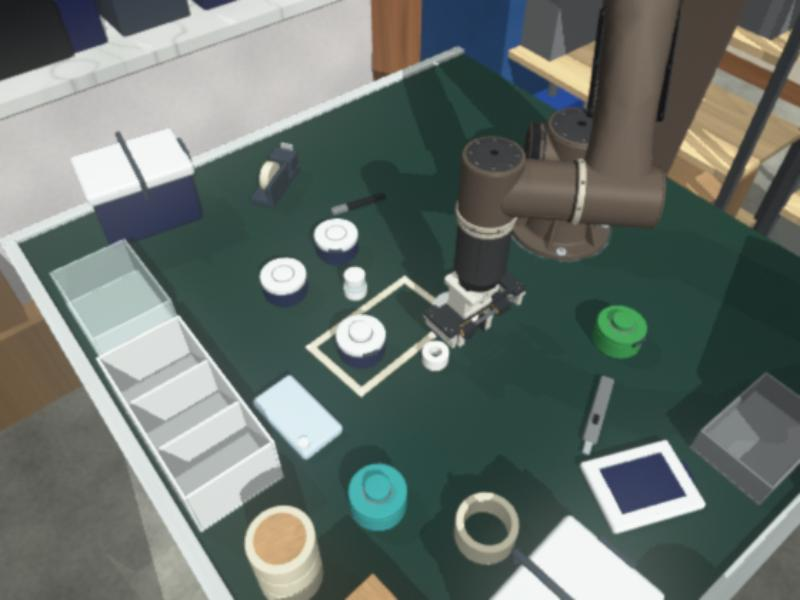

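P is inside the tape at (360,340). Q is under the gripper at about (445,305), and the roll at (434,355) hasn't moved. I push Q the last stretch at an angle.

```bash
python3 -m crank '[[57,[0.8,-0.2,0],[0,0,0]],[57,[1,-0.35,0],[0,0,0]],[57,[1.1,-0.5,0],[0,0,0]],[57,[1.1,-0.55,0],[0,0,0]],[57,[1.1,-0.6,0],[0,0,0]],[57,[1.1,-0.6,0],[0,0,0]],[57,[1.1,-0.6,0],[0,0,0]],[57,[0.8,-0.5,0],[0,0,0]],[57,[0.5,-0.3,0],[0,0,0]],[57,[0,0,0],[0,0,0]]]'
python3 -m crank '[[57,[-0.7,0,0],[0,0,0]],[57,[-1,0,0],[0,0,0]],[57,[0,0,-3],[0,0,0]],[57,[0,0,-4],[0,0,0]],[57,[0,0,-4],[0,0,0]],[57,[-4,0,-1],[0,0,0]],[57,[-4,0,0],[0,0,0]],[57,[-4,0,0],[0,0,0]],[57,[-4,0,0],[0,0,0]],[57,[-4,0,0],[0,0,0]],[57,[0,0,0],[0,0,0]]]'
python3 chk.py P=.581,.0155 Q=.438,-.004
python3 - <<'E'
from h import *
p,d,K,T,m=grab('scene'); X=cloud(d,K,T)
for n in ['roll','jar','cutter','icepack','bigroll']:
    for o in outline_of('scene',n)[:1]: print(n,round(o['conf'],2),np.round(np.median(X[o['region']&(d>0)],0),3))
E
```

```text
t: 20.8
eef_pos: [0.4364, 0.0424, 0.021]
ee_rot: [3.139, -0.001, -1.572]
force: [-0.1, 0.0, -0.3]
width: 0.0499
t: 21.9
eef_pos: [0.4374, 0.2652, 0.1413]
ee_rot: [-3.141, 0.0, -1.567]
force: [-0.2, -0.9, -1.1]
width: 0.0499
side P btn z nan lid 0.05823233817177259 ((591.3665161132812, 4.535917282104492), 44.79340362548828) 35
scene P btn z 0.068625749634173 lid 0.05769851696444195 ((581.6582641601562, 15.884696006774902), 50.34590530395508) 628
side Q btn z 0.06877945200251412 lid 0.05788274062974541 ((435.2961120605469, -7.169771671295166), 50.1381950378418) 383
scene Q btn z 0.06872045743458766 lid 0.058103201435716234 ((434.1266784667969, -9.161962509155273), 51.184268951416016) 523
side R btn z 0.05989044191284032 lid 0.05815296067647302 ((456.3185729980469, -246.62510681152344), 51.34037399291992) 342
scene R btn z 0.05970639060421945 lid 0.05795703876370584 ((456.7796630859375, -244.48768615722656), 52.62186050415039) 529
side S btn z 0.05999728502974594 lid 0.058272629769284934 ((613.006103515625, -213.7618408203125), 50.11238098144531) 303
scene S btn z 0.05997589723729502 lid 0.057992662106733484 ((613.7271118164062, -213.31704711914062), 51.259334564208984) 607
roll 0.53 [0.486 0.126 0.027]
jar 0.7 [ 0.467 -0.232  0.056]
cutter 0.72 [0.33  0.404 0.015]
icepack 0.63 [0.771 0.076 0.026]
bigroll 0.62 [0.65  0.443 0.046]
  return _methods._mean(a, axis=axis, dtype=dtype,
  ret = ret.dtype.type(ret / rcount)
```

View pics/scene_last.png

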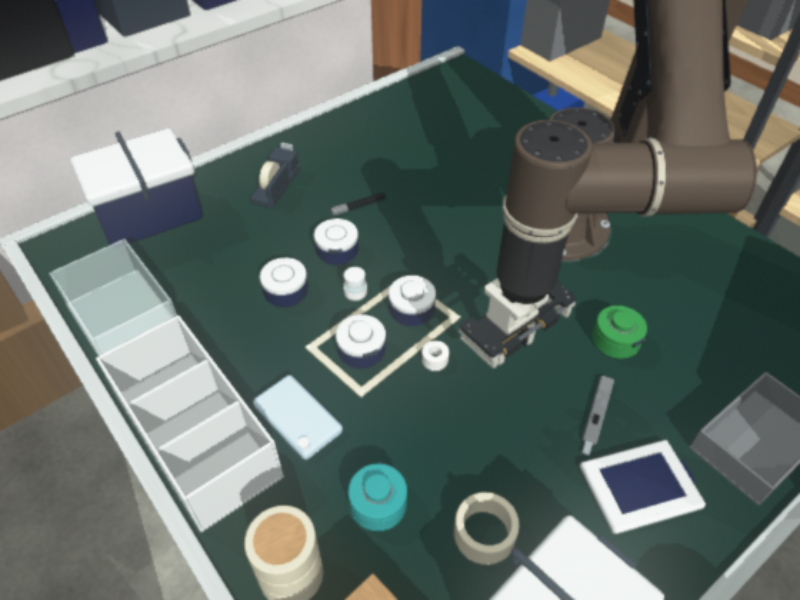

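```bash
python3 -c "
from station import arm
print(arm.job_done(), arm.get_state()['t'])"
```

```text
the job is handed in; nothing more can be done
the job is handed in; nothing more can be done
```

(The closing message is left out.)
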